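# Unhook the vial carrier and dock it

## Robot

A 6-joint arm with a two-finger parallel gripper is mounted at the origin on the work surface. World frame = base frame: x ahead of the robot, y to its left, z up, the work surface at z = 0. Lengths are in m, angles in rad, forces in N, time in s.
With the tool pointing down it reaches from about 0.325 to 0.775 m from the base axis. Payload 5.5 kg.
Tool frame: the origin (TCP) lies at the very end of the fingers, on their centre line; the grasp point (between the pads) lies 19 mm behind it; x points along the fingers, y is the direction in which the jaws open and shut, and the axes are right-handed (so a half turn about x gives the same grasp; the last joint's range is limited). The gripper opens to 85 mm and grips with 20 to 120 N. Pads are 22 mm wide; open, the fingers measure 114 mm over their backs; the gripper's body (76 mm by 85 mm) begins 54 mm behind the grasp point. The pads swing forward as they close: fully open they stand 13 mm farther back than shut.
Start: joints at [-1.327, 0.091, 1.231, -0, 1.82, -0.057], TCP at [0.178, -0.573, 0.231] pointing down, gripper open.
Joint ranges: [-2.87, 2.87], [-0.86, 2.18], [0.17, 2.46], [-1.51, 4.65], [0.06, 2.69], [-2.65, 2.65]. Speed limits (rad/s): [2.57, 2.57, 3.01, 3.14, 3.14, 3.14].

## Interface

Orientations are given as [roll, pitch, yaw] about the fixed x, y, z axes, in that order (R = Rz(yaw) Ry(pitch) Rx(roll)).
In Python, from station import manip gives the robot as it stands.
- The arm moves only by the tool move_arm, never from a script. Its argument "increments" is a list of rows, each an object of numbers: "dx", "dy", "dz": the shift along the world's x, y, z in mm; "spin": the turn about the world's z in degrees. A call has 1 to 8 rows; each row shifts and turns the pose as measured when the row begins; what a row does not reach is not made up. A row lasts 1/12 s, in which the tool goes at most 41.7 mm and 7.16 degrees, less where a joint would pass 70% of its speed; a pose out of reach is approached as far as the arm can. A call is refused whole if a number of a shift passes 41.7 or a number of a turn 7.16, either way. A call with a gripper value outside its range is refused whole. "claw" is the finger opening in mm, from 0 to 85.4, set as the call begins (left out, the last holds). The fingers move at their own pace and stop on an object; the grip force is fixed at half the most. Time passes only in rows, so rows that do not move let the fingers close. It gives the time, the measured TCP pose, the force and the opening at its end, in the units of the state.
- manip.read_state(): the state, without advancing time (a new reading comes with each control period).
- manip.get_image(name): name is "scene" or "top" or "wrist"; returns (picture, depth): 480x640x3 uint8, red, green, blue; 480x640 float32, m along the optical axis (not along the pixel's ray), 0 where there is no reading.
- manip.get_calibration(name): a dict with "fx", "fy", "cx", "cy" (pixels), "world_to_cam" (4x4, takes a point from world to camera coordinates); the wrist camera has in their place "T_tool_cam" (4x4, takes a point from camera to tool coordinates, whose origin is the TCP and whose axes are the tool frame's). Camera axes: x right, y up, looking along -z (the intrinsics and any distortion apply to the point x, -y, -z); pixel columns grow to the right and rows downward; lengths in m; the calibration is good to about 2 mm. The wrist camera is an equidistant fisheye: a pixel r from the principal point sees the ray r / f radians off the axis. A picture is of the moment at which its call begins: read the wrist's pose just before it. get_calibration takes no time and is no camera call.
- manip.job_done(): hands the job in, once; it reports no verdict.
The state is a dict: "time_s": time; "joint_positions": joint angles; "qd": joint speeds; "tau": joint torques, N m; "position": TCP position; "tool_rot": TCP orientation; "force": force on the tool from outside, world axes, zero at the start; "torque": the same for the moment, N m; "grip_width": finger opening in m.
Only numpy, scipy, OpenCV 4.12 (cv2) and the standard library are available. Lean on these libraries where they do the work, as an engineer would, in place of code of your own. Each camera call takes 0.05 s, during which the arm holds its last target.

## Task

Take the blue vial carrier off its sprung hook: lift it gently until its hook bar has pushed the orange keeper up just far enough to pass over the prong's tip, without forcing it against the hook, the keeper's end stop or the stand, and draw it out. Then set it down gently, without dropping it, in the white docking tray, square and flat on the floor of the tray, either way round, and let go. Keep the carrier upright all the time and leave the bottles and the beaker where they are.

Things in the scene. Friction and masses are not known exactly. Their poses are not given: they have to be found in the camera images.
- stand: Hook stand, fixed. Origin on the bench straight below the middle of the resting hook bar; z up; the way out of the hook is its -x axis (level). Grey base plate 10 mm thick, x from -90 to +45 mm, 120 mm wide. Aluminium post 20 x 20 mm, front face at x = +15 mm, 262 mm tall. Once the bar is off the arm, carrier and stand bear 20 N between them, no more.
- hook_arm (a point): Top of the flat steel hook arm where the hook bar rests, 180 mm above the bench, over the stand's origin; stand's axes. The arm is 14 mm wide, 8 mm thick, from the post to x = -15 mm.
- prong_foot (a point): Foot of the upright steel prong (8 mm diameter) on the arm, 7.5 mm to the stand's -x side of the resting bar's centre. The prong's tip was set by hand between 18 and 48 mm above this point; the height is not told and must be felt or seen.
- post_top (a point): Top of the post. Below it sits the orange sprung keeper plate, 26 mm wide, reaching to x = -14 mm, its underside 1 mm above the prong's tip. It gives at about 4 N, rising to 5 N at a rigid end stop 11 mm higher. The 6 mm bar clears the tip when it has pushed the keeper up by 6 to 10 mm; less snags on the prong, more jams.
- bumper (a point): Middle of the front face of the white bumper bar low on the post (84 mm wide, 24 mm high, at x = +3 mm): the hanging carrier leans on it from the -x side.
- carrier: Blue vial carrier, loose, 0.28 to 0.45 kg, hanging on the hook, axes parallel to the stand's, underside 33 mm above the bench. Origin at the centre of the underside of its footprint, 76 (x) by 90 mm (y). Block 40 mm high, green-capped fixed vials up to 59 mm. At its +x edge two steel uprights at y = +-32 mm carry the hook bar; a 10 mm stem carries the black grip block.
- carrier_bar (a point): Centre of the carrier's steel hook bar, 6 x 6 mm, 72 mm long along the carrier's y; 150 mm above the underside and 35 mm to the carrier's +x side. Below it the frame is open down to the vials.
- carrier_grip (a point): Centre of the carrier's black grip block: 36 mm along the carrier's x, 24 mm across y (grasp these faces), 34 mm tall; 166 mm above the underside, 15 mm to the -x side of the middle, 50 mm from the hook bar. Carrier's axes. Free from above; grip firmly, for the keeper's push on the bar tips the carrier in a loose grip.
- carrier_mid (a point): Point on the carrier's middle axis, 80 mm above the centre of its underside; axes are the carrier's.
- dock: White docking tray with a black mat, fixed, open on top. Origin at the centre of its underside on the bench. Outside 100 mm (x) by 114 mm (y), 22 mm high, walls 6 mm, inside 88 x 102 mm, so the carrier (76 along x, 90 along y) has 6 mm to spare on every side with the x axes parallel or opposite; floor 6 mm above the bench.
- amber: Amber bottle, loose bystander, 64 mm diameter, 140 mm tall; origin at the centre of its underside.
- bluecap: Clear bottle with blue cap, loose bystander, 60 mm diameter, 120 mm tall; origin at the centre of its underside.
- beaker: Glass beaker, loose bystander, 60 mm diameter, 75 mm tall; origin at the centre of its underside.

How it is judged:
On the way:
1. the carrier is lifted over the prong's tip and drawn out of the hook, upright (x of carrier_grip in the frame of stand below -0.08 m and height (world z) of carrier_grip above 0.212 m and angle between carrier's own z axis and vertical below 0.3 rad), for 0.1 s.
At the end, for the whole second after the job is handed in: The carrier stands in the white tray: its middle within 9 mm of the tray's in x and y, its underside on the tray's floor (within 4 mm), upright within 0.06 rad, square to the tray within 0.2 rad either way round, at rest and released; bottles and beaker upright and within 30 mm of where they were (x of carrier_mid in the frame of dock between -0.009 and 0.009 m and y of carrier_mid in the frame of dock between -0.009 and 0.009 m and z of carrier_mid in the frame of dock between 0.082 and 0.09 m and angle between carrier's own z axis and vertical below 0.06 rad and angle between the x axis of carrier and the x axis of dock, either way round below 0.2 rad and linear speed of carrier below 0.02 m/s and contact force between the fingers and carrier below 0.1 N and angle between each of amber, bluecap, beaker's own z axis and vertical below 0.2 rad and distance of each of amber, bluecap, beaker from where it was at the start of the episode below 0.03 m); the robot touches nothing.
It fails at once if once lifted off the hook arm, the carrier is forced against the prong, keeper or stand with more than 20 N (contact force between carrier and stand above 20 N and height (world z) of carrier_grip above 0.204 m).
It fails at once if the carrier is pressed or knocked into the tray with more than 60 N (contact force between carrier and dock above 60 N).
It fails at once if the carrier is dropped (let go and falling faster than 0.35 m/s) (contact force between the fingers and carrier below 0.1 N and linear speed of carrier above 0.35 m/s).
It fails at once if the carrier is tipped by more than 0.35 rad (angle between carrier's own z axis and vertical above 0.35 rad).
It fails at once if a bottle or the beaker is moved by 30 mm or tipped (distance of any of amber, bluecap, beaker from where it was at the start of the episode above 0.03 m or angle between any of amber, bluecap, beaker's own z axis and vertical above 0.2 rad).
It also fails if it takes over 48 s, if anything falls off the work surface, if the arm or the gripper's body presses on something with over 40 N, if the wrist force passes 120 N, or if a joint passes its speed limit or range.

## Working session

There is one attempt and no reset: what is moved stays moved. The work goes in short steps, Python scripts to look and compute and a tool call to move; the robot and the scene stay as the last step left them, time stands still between calls to the robot, and variables do not carry over. Pictures are saved under pics/ and viewed, and the job is handed in when it is done.

Besides the shell and the picture viewer there is one more tool, called after ">>>" as name(argument=value, ...) on one line, values as JSON. move_arm: Moves the arm, as the interface text tells. Its arguments: {"type":"object","properties":{"increments":{"type":"array","items":{"type":"object","properties":{"dx":{"type":"number"},"dy":{"type":"number"},"dz":{"type":"number"},"spin":{"type":"number"}}}},"claw":{"type":"number"}},"required":["increments"]}

```bash
ls; mkdir -p pics
cat > h.py <<'E'
import numpy as np, cv2
from station import manip
def grab(name,tag):
    s=manip.read_state()
    im,d=manip.get_image(name)
    cv2.imwrite(f'pics/{tag}.png',im[:,:,::-1]); np.save(f'pics/{tag}.npy',d)
    return s,im,d
def px2w(name,u,v,d):
    c=manip.get_calibration(name)
    p=np.array([(u-c['cx'])/c['fx']*d,-(v-c['cy'])/c['fy']*d,-d,1])
    return (np.linalg.inv(c['world_to_cam'])@p)[:3]
def w2px(name,P):
    c=manip.get_calibration(name)
    q=np.array(c['world_to_cam'])@np.append(P,1)
    return c['cx']+c['fx']*q[0]/-q[2], c['cy']+c['fy']*(-q[1])/-q[2]
E
python3 - <<'E'
from h import *
for n in ['scene','top']:
    s,im,d=grab(n,n+'0'); c=manip.get_calibration(n); print(n,c)
print(s)
E
```

```text
pics
scene {'fx': 468.73435294492657, 'fy': 468.73435294492657, 'cx': 318.97696160995775, 'cy': 237.3480563462491, 'world_to_cam': array([[-0.7991066 ,  0.60118618,  0.00195617,  0.46776911],
       [-0.46518713, -0.62038904,  0.6314415 ,  0.14745823],
       [ 0.38082749,  0.50367908,  0.77542105, -1.39361896],
       [ 0.        ,  0.        ,  0.        ,  1.        ]])}
top {'fx': 594.1110375837928, 'fy': 594.1110375837928, 'cx': 310.1923388279244, 'cy': 231.39042231216305, 'world_to_cam': array([[ 0.01505023, -0.99978909, -0.01397361, -0.02029715],
       [ 0.98273003,  0.01221278,  0.18464164, -0.5768334 ],
       [-0.18443204, -0.01651119,  0.98270657, -1.19591426],
       [ 0.        ,  0.        ,  0.        ,  1.        ]])}
{'time_s': 0.05, 'joint_positions': array([-1.32668306e+00,  9.18590028e-02,  1.23187048e+00,  2.28446532e-05,
        1.81976786e+00, -5.66894870e-02]), 'qd': array([ 0.00178657,  0.0007637 , -0.00051971,  0.00206296,  0.00026511,
       -0.00096846]), 'tau': array([ 2.24352443e-03, -4.60553706e+01, -4.19549811e+01, -2.55810446e-04,
        1.10799793e-02, -5.52363019e-06]), 'position': array([ 0.17771914, -0.57279638,  0.23015946]), 'tool_rot': array([-1.639115  ,  1.56889151,  1.80328602]), 'force': array([ 0.01793714,  0.21286205, -0.13609787]), 'torque': array([-0.00451714,  0.06557373,  0.02806041]), 'grip_width': 0.08582346813050454}
```

View pics/scene0.png

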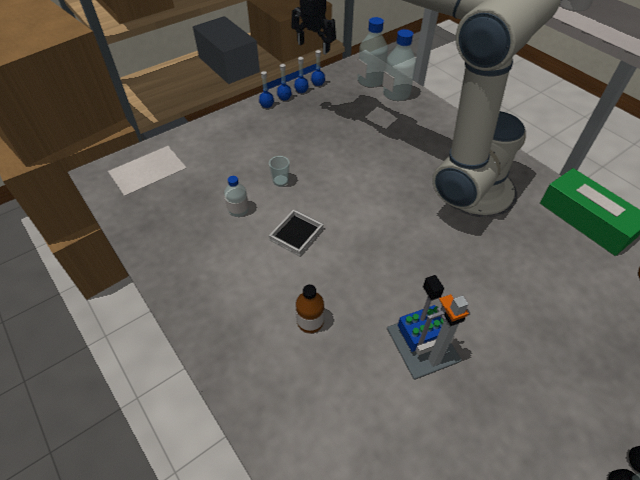

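View pics/top0.png

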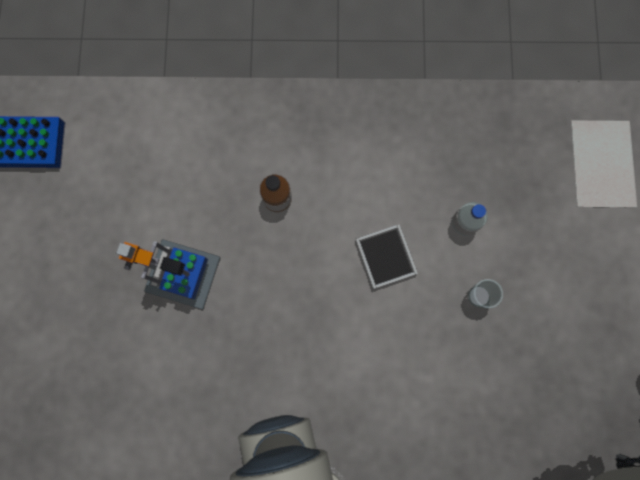

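The stand with its blue carrier is at about (180,270) in the top view, the dock at (386,257), the amber bottle at (275,190), the bluecap at (470,220) and the beaker at (486,293). I'll enlarge these areas.

Run:
```python
from h import *
im=cv2.imread('pics/top0.png')
def crop(im,x0,y0,w,h,k,n): cv2.imwrite(n,cv2.resize(im[y0:y0+h,x0:x0+w],None,fx=k,fy=k,interpolation=cv2.INTER_CUBIC))
crop(im,100,220,130,100,6,'pics/c1.png')
crop(im,340,210,90,90,6,'pics/c2.png')
im=cv2.imread('pics/scene0.png')
crop(im,375,265,110,120,5,'pics/c3.png')
```

```text
(no output)
```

View pics/c1.png

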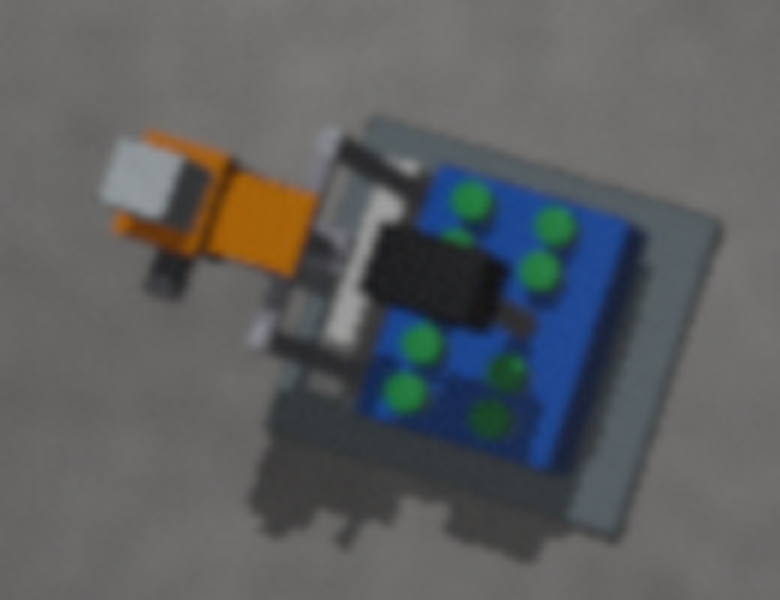

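View pics/c2.png

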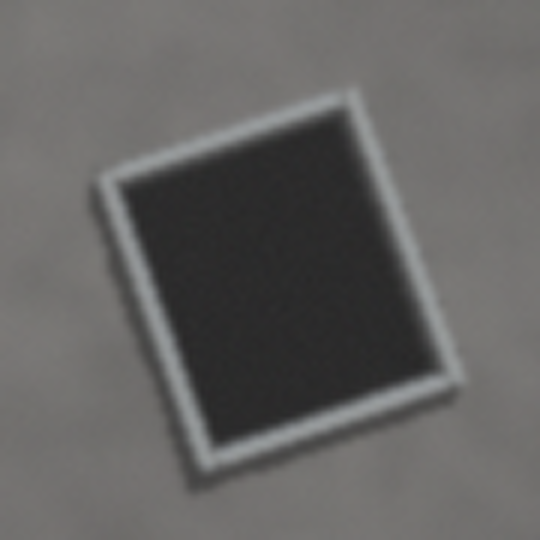

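View pics/c3.png

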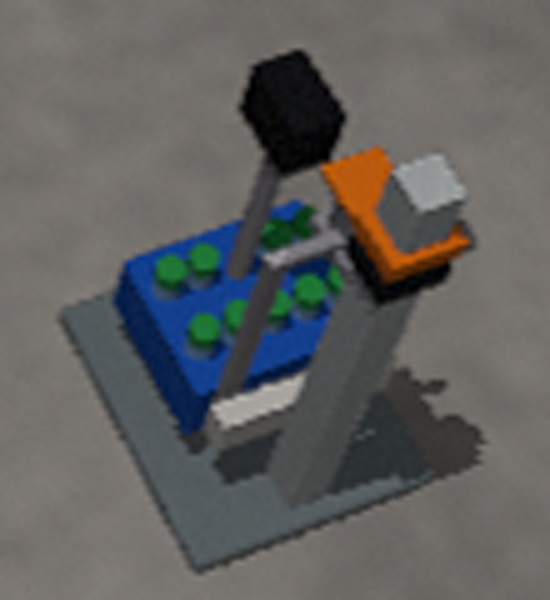

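```bash
cat >> h.py <<'E'
def onplane(name,u,v,z):
    a=px2w(name,u,v,0.5); b=px2w(name,u,v,1.5)
    return a+(b-a)*(z-a[2])/(b[2]-a[2])
E
python3 - <<'E'
from h import *
np.set_printoptions(precision=4,suppress=True)
C1=lambda x,y:(100+(x+.5)/6-.5,220+(y+.5)/6-.5)
C2=lambda x,y:(340+(x+.5)/6-.5,210+(y+.5)/6-.5)
C3=lambda x,y:(375+(x+.5)/5-.5,265+(y+.5)/5-.5)
print('plate top');
for p in [(375,115),(722,225),(620,540),(270,435)]: print(onplane('top',*C1(*p),.01))
print('plate scene')
for p in [(60,315),(195,572)]: print(onplane('scene',*C3(*p),.01))
print('posttop top')
for p in [(120,138),(188,155),(170,220),(103,203)]: print(onplane('top',*C1(*p),.262))
print('carrier block top z .073')
for p in [(437,165),(632,222),(548,470),(360,410)]: print(onplane('top',*C1(*p),.073))
print('grip top z .216')
for p in [(385,222),(505,245),(490,325),(370,285)]: print(onplane('top',*C1(*p),.216))
print('dock')
P=np.array([onplane('top',*C2(*p),.022) for p in [(100,180),(350,90),(465,380),(205,472)]]);print(P,P.mean(0))
e=[P[i]-P[i-1] for i in range(4)];print([np.linalg.norm(x) for x in e],[np.degrees(np.arctan2(x[1],x[0])) for x in e])
d=np.load('pics/top0.npy')
for n,p in dict(keep=(275,220),post=(140,180),grip=(430,260)).items():
    u,v=C1(*p); print(n,px2w('top',u,v,d[int(round(v)),int(round(u))]))
for n,p in dict(amber=(275,183),blue=(478,211),beaker=(486,293)).items():
    dd=d[p[1],p[0]]; print(n,px2w('top',*p,dd))
E
```

```text
plate top
[0.5649 0.3111 0.01  ]
[0.5262 0.183  0.01  ]
[0.4129 0.2144 0.01  ]
[0.4484 0.3416 0.01  ]
plate scene
[0.5304 0.1882 0.01  ]
[0.5671 0.3152 0.01  ]
posttop top
[0.5139 0.317  0.262 ]
[0.5091 0.2968 0.262 ]
[0.49   0.3006 0.262 ]
[0.4947 0.3205 0.262 ]
carrier block top z .073
[0.5369 0.2715 0.073 ]
[0.518  0.2032 0.073 ]
[0.4328 0.2277 0.073 ]
[0.4522 0.2929 0.073 ]
grip top z .216
[0.4967 0.2503 0.216 ]
[0.4902 0.2134 0.216 ]
[0.4658 0.2166 0.216 ]
[0.4775 0.2536 0.216 ]
dock
[[ 0.5663 -0.1111  0.022 ]
 [ 0.6003 -0.2009  0.022 ]
 [ 0.4961 -0.2402  0.022 ]
 [ 0.4623 -0.1482  0.022 ]] [ 0.5312 -0.1751  0.022 ]
[np.float64(0.11045244532907954), np.float64(0.09598187221122008), np.float64(0.11138349855098419), np.float64(0.0980672189607761)] [np.float64(19.608884991748443), np.float64(-69.26824957065548), np.float64(-159.31133150639133), np.float64(110.175400202672)]
keep [0.4964 0.2827 0.2197]
post [0.5016 0.3102 0.262 ]
grip [0.4862 0.2376 0.2092]
amber [0.6584 0.0578 0.1378]
blue [ 0.6106 -0.3481  0.118 ]
beaker [ 0.4573 -0.39    0.0015]
```

Run:
```python
from h import *
from scipy.spatial.transform import Rotation as R
s=manip.read_state(); M=R.from_euler('xyz',s['tool_rot']).as_matrix(); print(M.round(3)); print('tool y ang',np.degrees(np.arctan2(M[1,1],M[0,1])))
c=manip.get_calibration('wrist');print(c)
```

```text
[[-0.     0.296 -0.955]
 [ 0.002 -0.955 -0.296]
 [-1.    -0.002 -0.   ]]
tool y ang -72.76508276555256
{'fx': 371.64829954431775, 'fy': 371.64829954431775, 'cx': 320.78102997574183, 'cy': 244.8645104039666, 'T_tool_cam': array([[ 3.98569877e-04,  2.57649061e-01, -9.66238481e-01,
        -1.42334482e-01],
       [ 9.99999557e-01, -9.26831440e-04,  1.65355089e-04,
        -1.71854038e-04],
       [-8.52936620e-04, -9.66238119e-01, -2.57649316e-01,
        -6.53271223e-02],
       [ 0.00000000e+00,  0.00000000e+00,  0.00000000e+00,
         1.00000000e+00]])}
```

>>> move_arm(increments=[{"dx": 13, "dy": 37, "dz": 10, "spin": 2.5}, {"dx": 13, "dy": 37, "dz": 10, "spin": 2.5}, {"dx": 13, "dy": 37, "dz": 10, "spin": 2.5}, {"dx": 13, "dy": 37, "dz": 10, "spin": 2.5}, {"dx": 13, "dy": 37, "dz": 10, "spin": 2.5}, {"dx": 13, "dy": 37, "dz": 10, "spin": 2.5}, {"dx": 13, "dy": 37, "dz": 10, "spin": 2.5}, {"dx": 13, "dy": 37, "dz": 10, "spin": 2.5}])

```text
time_s: 0.77
position: [0.2784, -0.2694, 0.2965]
tool_rot: [-1.59, 1.544, 2.205]
force: [1.0, -0.7, 0.4]
grip_width: 0.0853
```

>>> move_arm(increments=[{"dx": 13, "dy": 38, "spin": 2.5}, {"dx": 13, "dy": 38, "spin": 2.5}, {"dx": 13, "dy": 38, "spin": 2.5}, {"dx": 13, "dy": 38, "spin": 2.5}, {"dx": 13, "dy": 38, "spin": 2.5}, {"dx": 13, "dy": 38, "spin": 2.5}, {"dx": 13, "dy": 38, "spin": 2.5}, {"dx": 13, "dy": 38, "spin": 2.5}])

```text
$.increments[0]: bad value
```

>>> move_arm(increments=[{"dx": 13, "dy": 37, "dz": 0, "spin": 2.5}, {"dx": 13, "dy": 37, "dz": 0, "spin": 2.5}, {"dx": 13, "dy": 37, "dz": 0, "spin": 2.5}, {"dx": 13, "dy": 37, "dz": 0, "spin": 2.5}, {"dx": 13, "dy": 37, "dz": 0, "spin": 2.5}, {"dx": 13, "dy": 30, "dz": 0, "spin": 2.5}, {"dx": 13, "dy": 20, "dz": 0, "spin": 2.5}, {"dx": 13, "dy": 10, "dz": 0, "spin": 2.5}])

```text
time_s: 1.43
position: [0.3824, -0.0073, 0.2985]
tool_rot: [-1.763, 1.55, 2.402]
force: [0.6, -0.4, -0.3]
grip_width: 0.0853
```

>>> move_arm(increments=[{"dx": 13, "dy": 35, "dz": 0, "spin": 2.5}, {"dx": 13, "dy": 35, "dz": 0, "spin": 2.5}, {"dx": 13, "dy": 35, "dz": 0, "spin": 2.5}, {"dx": 13, "dy": 35, "dz": 0, "spin": 2.5}, {"dx": 13, "dy": 35, "dz": 0, "spin": 2.5}, {"dx": 13, "dy": 35, "dz": 0, "spin": 2.5}, {"dx": 10, "dy": 20, "dz": 0, "spin": 2}, {"dx": 8, "dy": 10, "dz": 0, "spin": 0}])

```text
time_s: 2.1
position: [0.4798, 0.2476, 0.2937]
tool_rot: [-1.587, 1.547, 2.894]
force: [0.8, -0.2, 0.2]
grip_width: 0.0856
```

```bash
cat >> h.py <<'E'
from scipy.spatial.transform import Rotation as R
def pose(s):
    M=R.from_euler('xyz',s['tool_rot']).as_matrix()
    return s['position'].round(4), 'yaw',round(np.degrees(np.arctan2(M[1,1],M[0,1])),2),'down',M[:,0].round(4)
def ST(p): # world -> stand frame
    a=np.radians(73.2); c,s_=np.cos(a),np.sin(a); q=np.array(p[:2])-[.4947,.2845]
    return np.array([c*q[0]+s_*q[1],-s_*q[0]+c*q[1],p[2]])
def TW(x,y,z):
    a=np.radians(73.2); c,s_=np.cos(a),np.sin(a); return np.array([.4947+c*x-s_*y,.2845+s_*x+c*y,z])
def w2wr(P,s):
    c=manip.get_calibration('wrist'); M=np.eye(4); M[:3,:3]=R.from_euler('xyz',s['tool_rot']).as_matrix(); M[:3,3]=s['position']
    q=np.linalg.inv(M@c['T_tool_cam'])@np.append(P,1); v=np.array([q[0],-q[1],-q[2]])
    th=np.arctan2(np.hypot(v[0],v[1]),v[2]); r=c['fx']*th/np.hypot(v[0],v[1])
    return c['cx']+r*v[0],c['cy']+r*v[1]
E
python3 - <<'E'
from h import *
s,im,d=grab('wrist','w1'); print(pose(s),ST(s['position']))
for n,P in dict(grip=[(-68,-12,216),(-68,12,216),(-32,12,216),(-32,-12,216)],post=[(15,-10,262),(15,10,262),(35,10,262),(35,-10,262)],bar=[(-3,36,186),(-3,-36,186)]).items():
    print(n,[np.round(w2wr(TW(*np.array(p)/1e3),s),1) for p in P])
E
```

```text
(array([0.4798, 0.2476, 0.2937]), 'yaw', np.float64(-13.23), 'down', array([-0.0231,  0.0058, -0.9997])) [-0.0396441   0.0036413   0.29371333]
grip [array([344.9, 299.3]), array([307.6, 296.8]), array([310.7, 242.6]), array([349.7, 245.2])]
post [array([358.5, 173.3]), array([315.8, 170.3]), array([318.5, 127.8]), array([361.6, 130.9])]
bar [array([280.1, 187.9]), array([385.8, 195.1])]
```

View pics/w1.png

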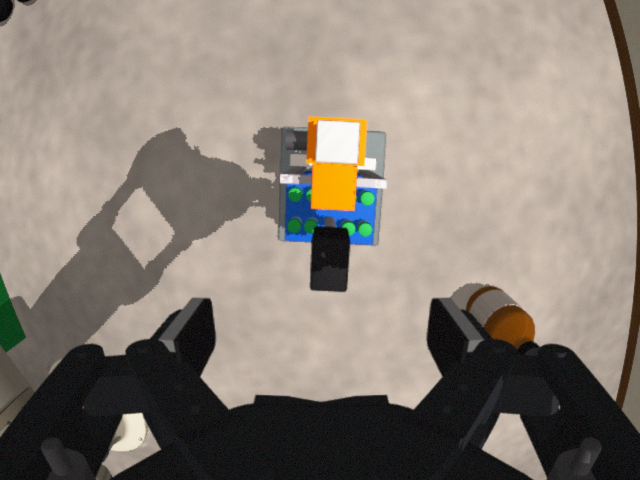

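Run:
```python
from h import *
s,im,d=grab('wrist','w2'); print(pose(s),ST(s['position']))
for n,P in dict(grip=[(-68,-12,216),(-68,12,216),(-32,12,216),(-32,-12,216)],post=[(15,-10,262),(15,10,262),(35,10,262),(35,-10,262)],bar=[(-3,36,186),(-3,-36,186)]).items():
    print(n,[np.round(w2wr(TW(*np.array(p)/1e3),s),1) for p in P])
cv2.imwrite('pics/c4.png',cv2.resize(im[100:320,250:420,::-1],None,fx=3.5,fy=3.5/1.29*1.0,interpolation=cv2.INTER_CUBIC) if 0 else cv2.resize(im[110:310,255:415,::-1],None,fx=3,fy=3,interpolation=cv2.INTER_CUBIC))
```

```text
(array([0.4804, 0.2484, 0.2926]), 'yaw', np.float64(-13.27), 'down', array([-0.0241,  0.0062, -0.9997])) [-0.03864354  0.0032188   0.29258774]
grip [array([344.3, 301.3]), array([306.9, 298.9]), array([309.9, 244.6]), array([349.1, 247.2])]
post [array([357.6, 175.5]), array([314.6, 172.6]), array([317.3, 129.7]), array([360.8, 132.8])]
bar [array([279.4, 189.5]), array([385.5, 196.7])]
```

View pics/c4.png

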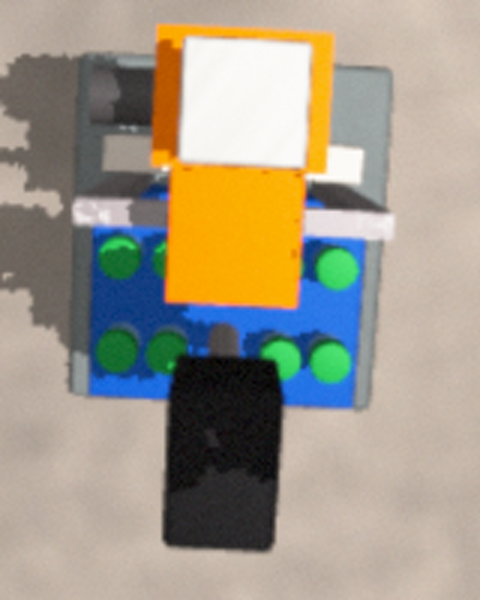

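>>> move_arm(increments=[{"dx": 1, "dy": -4, "dz": -5, "spin": -1.5}, {"dx": 0, "dy": -4, "dz": -8, "spin": -1.5}, {"dx": 0, "dy": 0, "dz": -10, "spin": 0}, {"dx": 0, "dy": 0, "dz": -10, "spin": 0}, {"dx": 0, "dy": 0, "dz": -10, "spin": 0}, {"dx": 0, "dy": 0, "dz": -6, "spin": 0}, {"dx": 0, "dy": 0, "dz": -3, "spin": 0}, {"dx": 0, "dy": 0, "dz": 0, "spin": 0}])

```text
time_s: 2.87
position: [0.4792, 0.2326, 0.2341]
tool_rot: [-1.441, 1.544, 2.973]
force: [-0.5, 0.6, 0.6]
grip_width: 0.0851
```

Run:
```python
from h import *
s,im,d=grab('wrist','w3'); print(pose(s),ST(s['position']))
for n,P in dict(grip=[(-68,-12,216),(-68,12,216),(-32,12,216),(-32,-12,216)],post=[(15,-10,262),(15,10,262),(35,10,262),(35,-10,262)],bar=[(-3,36,186),(-3,-36,186)]).items():
    print(n,[np.round(w2wr(TW(*np.array(p)/1e3),s),1) for p in P])
```

```text
(array([0.4792, 0.2326, 0.2341]), 'yaw', np.float64(-17.06), 'down', array([-0.0262,  0.0045, -0.9996])) [-5.42027832e-02 -1.44372647e-04  2.34071226e-01]
grip [array([346.3, 318.4]), array([296.2, 318. ]), array([294.2, 245.6]), array([347.8, 245.8])]
post [array([349.4, 136. ]), array([283.7, 136.4]), array([283.3,  72.7]), array([349.2,  71.9])]
bar [array([252.9, 176.3]), array([392.3, 176.1])]
```

View pics/w3.png

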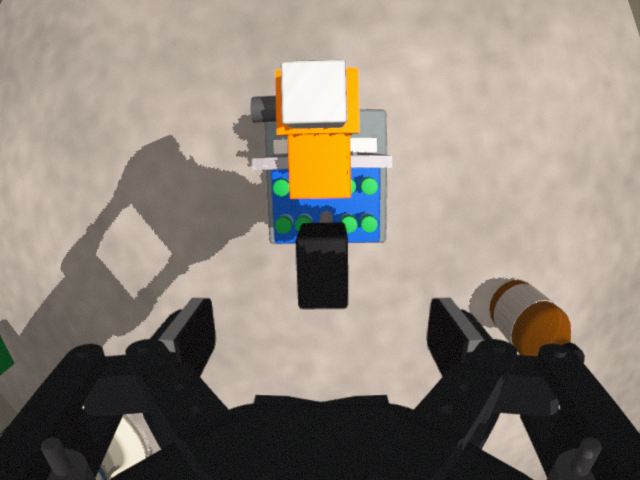

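>>> move_arm(increments=[{"dx": 1, "dy": 3.5, "dz": -5, "spin": 0}, {"dx": 1, "dy": 3.5, "dz": -8, "spin": 0}, {"dx": 0, "dy": 0, "dz": -8, "spin": 0}, {"dx": 0, "dy": 0, "dz": -8, "spin": 0}, {"dx": 0, "dy": 0, "dz": -7, "spin": 0}, {"dx": 0, "dy": 0, "dz": -5, "spin": 0}, {"dx": 0, "dy": 0, "dz": -2, "spin": 0}, {"dx": 0, "dy": 0, "dz": 0, "spin": 0}])

```text
time_s: 3.58
position: [0.4816, 0.2411, 0.1876]
tool_rot: [-1.484, 1.546, 2.932]
force: [-0.5, 0.4, 0.3]
grip_width: 0.0854
```

Run:
```python
from h import *
s,im,d=grab('wrist','w4'); print(pose(s),ST(s['position']))
for n,P in dict(grip=[(-68,-12,216),(-68,12,216),(-32,12,216),(-32,-12,216)],post=[(15,-10,262),(15,10,262),(35,10,262),(35,-10,262)],bar=[(-3,36,186),(-3,-36,186)]).items():
    print(n,[np.round(w2wr(TW(*np.array(p)/1e3),s),1) for p in P])
```

```text
(array([0.4816, 0.2411, 0.1876]), 'yaw', np.float64(-16.99), 'down', array([-0.0245,  0.0052, -0.9997])) [-4.53306675e-02  3.25507611e-05  1.87647431e-01]
grip [array([350.4, 392.6]), array([287. , 391.7]), array([282.6, 306.9]), array([353.9, 307.5])]
post [array([363.8, 176.7]), array([255. , 177.1]), array([253.9,  70.4]), array([364. ,  68.5])]
bar [array([230.7, 207.7]), array([411. , 207.9])]
```

View pics/w4.png

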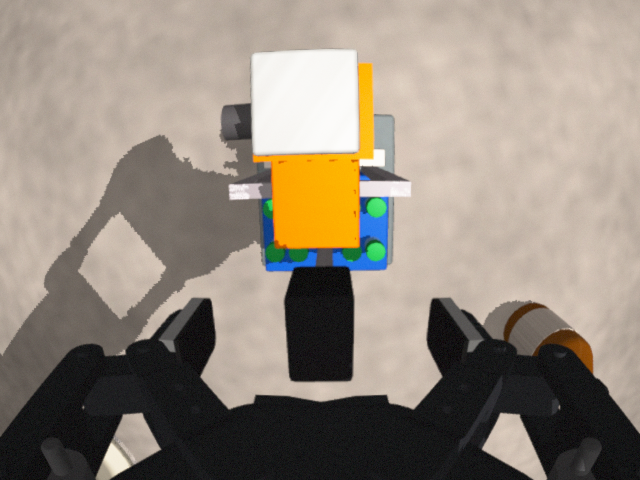

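>>> move_arm(increments=[{"dx": 0, "dy": 0, "dz": -3, "spin": 0}, {"dx": 0, "dy": 0, "dz": -3, "spin": 0}, {"dx": 0, "dy": 0, "dz": -1, "spin": 0}, {"dx": 0, "dy": 0, "dz": 0, "spin": 0}])

```text
time_s: 3.97
position: [0.4821, 0.2412, 0.1814]
tool_rot: [-1.538, 1.548, 2.878]
force: [-0.4, -0.6, -0.7]
grip_width: 0.0856
```

>>> move_arm(claw=20, increments=[{"dx": 0, "dy": 0, "dz": 0, "spin": 0}, {"dx": 0, "dy": 0, "dz": 0, "spin": 0}, {"dx": 0, "dy": 0, "dz": 0, "spin": 0}, {"dx": 0, "dy": 0, "dz": 0, "spin": 0}, {"dx": 0, "dy": 0, "dz": 0, "spin": 0}, {"dx": 0, "dy": 0, "dz": 0, "spin": 0}, {"dx": 0, "dy": 0, "dz": 0, "spin": 0}, {"dx": 0, "dy": 0, "dz": 0, "spin": 0}])

```text
time_s: 4.63
position: [0.4823, 0.2411, 0.1825]
tool_rot: [-1.571, 1.549, 2.845]
force: [-0.7, -0.3, 0.5]
grip_width: 0.0233
```

>>> move_arm(claw=0, increments=[{"dx": 0, "dy": 0, "dz": 0, "spin": 0}, {"dx": 0, "dy": 0, "dz": 0, "spin": 0}, {"dx": 0, "dy": 0, "dz": 0, "spin": 0}, {"dx": 0, "dy": 0, "dz": 0, "spin": 0}])

```text
time_s: 4.97
position: [0.4823, 0.2411, 0.1825]
tool_rot: [-1.569, 1.549, 2.847]
force: [-0.7, -0.5, -0.5]
grip_width: 0.0233
```

>>> move_arm(increments=[{"dx": 0, "dy": 0, "dz": 2, "spin": 0}, {"dx": 0, "dy": 0, "dz": 2, "spin": 0}, {"dx": 0, "dy": 0, "dz": 0, "spin": 0}])

```text
time_s: 5.22
position: [0.4817, 0.2409, 0.1848]
tool_rot: [-1.486, 1.546, 2.93]
force: [0.5, -0.5, -3.7]
grip_width: 0.0232
```

Run:
```python
from h import *
s,im,d=grab('wrist','w5'); print(pose(s),ST(s['position']),s['force'],s['torque'],s['grip_width'])
```

```text
(array([0.4817, 0.2409, 0.1848]), 'yaw', np.float64(-17.0), 'down', array([-0.0243,  0.0052, -0.9997])) [-4.54508746e-02 -1.48622846e-04  1.84799529e-01] [ 0.50041916 -0.45381347 -3.6790596 ] [ 0.04075815 -0.05997072 -0.01453777] 0.023244551955612387
```

View pics/w5.png

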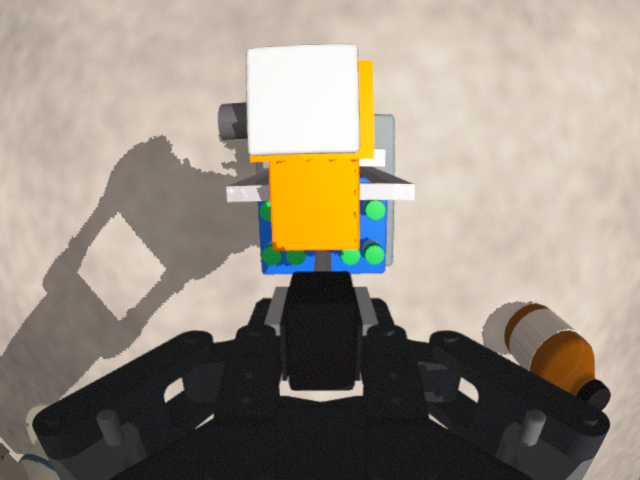

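>>> move_arm(increments=[{"dx": 0, "dy": 0, "dz": 2, "spin": 0}, {"dx": 0, "dy": 0, "dz": 2, "spin": 0}, {"dx": 0, "dy": 0, "dz": 2, "spin": 0}, {"dx": 0, "dy": 0, "dz": 0, "spin": 0}])

```text
time_s: 5.6
position: [0.4812, 0.2411, 0.1896]
tool_rot: [-1.448, 1.543, 2.968]
force: [1.0, 1.0, -3.9]
grip_width: 0.0231
```

>>> move_arm(increments=[{"dx": 0, "dy": 0, "dz": 2, "spin": 0}, {"dx": 0, "dy": 0, "dz": 1, "spin": 0}, {"dx": 0, "dy": 0, "dz": 0, "spin": 0}])

```text
time_s: 5.85
position: [0.4812, 0.2411, 0.1929]
tool_rot: [-1.445, 1.543, 2.971]
force: [0.7, 1.2, -3.8]
grip_width: 0.0231
```

>>> move_arm(increments=[{"dx": 0, "dy": 0, "dz": 2, "spin": 0}, {"dx": 0, "dy": 0, "dz": 1, "spin": 0}, {"dx": 0, "dy": 0, "dz": 0, "spin": 0}])

```text
time_s: 6.1
position: [0.4812, 0.2411, 0.1963]
tool_rot: [-1.446, 1.544, 2.97]
force: [0.5, 0.5, -3.2]
grip_width: 0.0235
```

>>> move_arm(increments=[{"dx": 0, "dy": 0, "dz": 2, "spin": 0}, {"dx": 0, "dy": 0, "dz": 1, "spin": 0}, {"dx": 0, "dy": 0, "dz": 0, "spin": 0}])

```text
time_s: 6.35
position: [0.4812, 0.2411, 0.1997]
tool_rot: [-1.448, 1.544, 2.968]
force: [0.3, 0.5, -4.0]
grip_width: 0.0235
```

Run:
```python
from h import *
s,im,d=grab('scene','s6'); print(pose(s),ST(s['position']),s['force'],s['torque'],s['grip_width'])
cv2.imwrite('pics/c6.png',cv2.resize(im[250:380,370:490,::-1],None,fx=4.5,fy=4.5,interpolation=cv2.INTER_CUBIC))
```

```text
(array([0.4812, 0.2411, 0.1997]), 'yaw', np.float64(-16.99), 'down', array([-0.0268,  0.0047, -0.9996])) [-0.04545356  0.00036886  0.19968256] [ 0.29933624  0.47723994 -4.00962079] [0.01537032 0.00909019 0.01154425] 0.023501535071004234
```

View pics/c6.png

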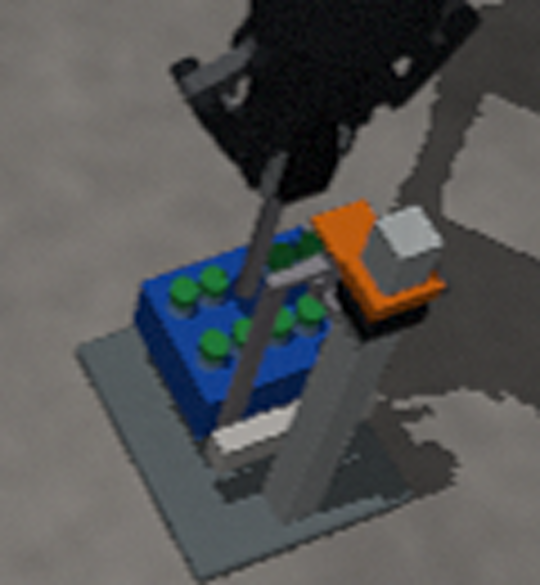

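>>> move_arm(increments=[{"dx": 0, "dy": 0, "dz": 2, "spin": 0}, {"dx": 0, "dy": 0, "dz": 1, "spin": 0}, {"dx": 0, "dy": 0, "dz": 0, "spin": 0}])

```text
time_s: 6.65
position: [0.4812, 0.2411, 0.2028]
tool_rot: [-1.446, 1.543, 2.97]
force: [0.4, 0.9, -3.6]
grip_width: 0.0234
```

>>> move_arm(increments=[{"dx": 0, "dy": 0, "dz": 2, "spin": 0}, {"dx": 0, "dy": 0, "dz": 0, "spin": 0}])

```text
time_s: 6.82
position: [0.4812, 0.2411, 0.205]
tool_rot: [-1.446, 1.543, 2.97]
force: [-0.4, 0.7, -3.0]
grip_width: 0.0235
```

>>> move_arm(increments=[{"dx": 0, "dy": 0, "dz": 2, "spin": 0}, {"dx": 0, "dy": 0, "dz": 0, "spin": 0}])

```text
time_s: 6.98
position: [0.4812, 0.2411, 0.2073]
tool_rot: [-1.446, 1.543, 2.97]
force: [0.1, -0.2, -3.2]
grip_width: 0.0232
```

>>> move_arm(increments=[{"dx": 0, "dy": 0, "dz": 2, "spin": 0}, {"dx": 0, "dy": 0, "dz": 0, "spin": 0}])

```text
time_s: 7.15
position: [0.4812, 0.2411, 0.2095]
tool_rot: [-1.448, 1.543, 2.968]
force: [0.0, -0.0, -2.8]
grip_width: 0.0236
```

>>> move_arm(increments=[{"dx": 0, "dy": 0, "dz": 1.5, "spin": 0}, {"dx": 0, "dy": 0, "dz": 0, "spin": 0}])

```text
time_s: 7.32
position: [0.4813, 0.2411, 0.2113]
tool_rot: [-1.45, 1.544, 2.966]
force: [-1.1, 1.7, -2.9]
grip_width: 0.0234
```

>>> move_arm(increments=[{"dx": 0, "dy": 0, "dz": 1.5, "spin": 0}, {"dx": 0, "dy": 0, "dz": 0, "spin": 0}])

```text
time_s: 7.48
position: [0.4812, 0.2411, 0.2129]
tool_rot: [-1.447, 1.544, 2.968]
force: [0.3, 1.0, -4.3]
grip_width: 0.0233
```

>>> move_arm(increments=[{"dx": 0, "dy": 0, "dz": 1.5, "spin": 0}, {"dx": 0, "dy": 0, "dz": 0, "spin": 0}])

```text
time_s: 7.65
position: [0.4811, 0.2411, 0.2136]
tool_rot: [-1.426, 1.543, 2.99]
force: [1.0, 1.8, -6.8]
grip_width: 0.023
```

>>> move_arm(increments=[{"dx": 0, "dy": 0, "dz": 1.5, "spin": 0}, {"dx": 0, "dy": 0, "dz": 0, "spin": 0}])

```text
time_s: 7.82
position: [0.4811, 0.2411, 0.2139]
tool_rot: [-1.397, 1.541, 3.019]
force: [1.7, 1.2, -6.2]
grip_width: 0.0231
```

>>> move_arm(increments=[{"dx": 0, "dy": 0, "dz": 2, "spin": 0}, {"dx": 0, "dy": 0, "dz": 2, "spin": 0}, {"dx": 0, "dy": 0, "dz": 0, "spin": 0}])

```text
time_s: 8.07
position: [0.4811, 0.241, 0.2166]
tool_rot: [-1.364, 1.54, 3.052]
force: [1.1, 1.2, -6.9]
grip_width: 0.0237
```

Run:
```python
from h import *
s,im,d=grab('wrist','w7'); print(pose(s),ST(s['position']),s['force'],s['torque'],s['grip_width'])
```

```text
(array([0.4811, 0.241 , 0.2166]), 'yaw', np.float64(-17.01), 'down', array([-0.0309,  0.0028, -0.9995])) [-0.04553901  0.00046957  0.21660361] [ 1.06233841  1.20693137 -6.89084155] [ 0.01992714 -0.31905449 -0.12012694] 0.02367894825336777
```

View pics/w7.png

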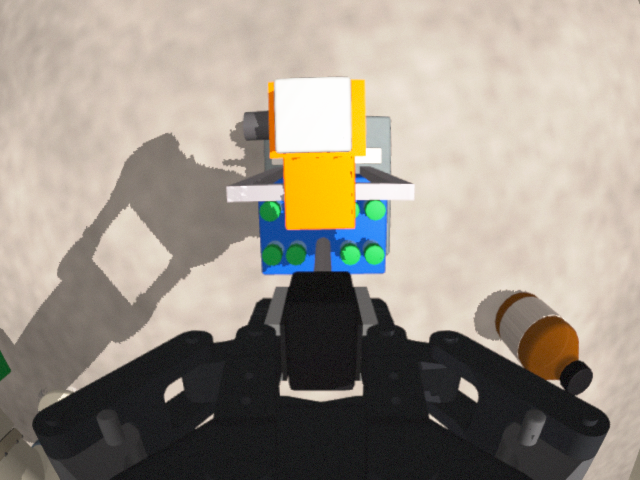

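>>> move_arm(increments=[{"dx": 0, "dy": 0, "dz": 2, "spin": 0}, {"dx": 0, "dy": 0, "dz": 1.5, "spin": 0}, {"dx": 0, "dy": 0, "dz": 0, "spin": 0}])

```text
time_s: 8.37
position: [0.4811, 0.241, 0.2201]
tool_rot: [-1.356, 1.539, 3.059]
force: [1.6, 1.6, -8.0]
grip_width: 0.0231
```

>>> move_arm(increments=[{"dx": 0, "dy": 0, "dz": 1, "spin": 0}, {"dx": 0, "dy": 0, "dz": 0, "spin": 0}])

```text
time_s: 8.53
position: [0.4811, 0.241, 0.2213]
tool_rot: [-1.356, 1.539, 3.06]
force: [1.5, 1.9, -7.6]
grip_width: 0.0233
```

>>> move_arm(increments=[{"dx": -0.9, "dy": -2.9, "dz": 0, "spin": 0}, {"dx": -0.9, "dy": -2.9, "dz": 0, "spin": 0}, {"dx": 0, "dy": 0, "dz": 0, "spin": 0}])

```text
time_s: 8.78
position: [0.4788, 0.235, 0.2211]
tool_rot: [-1.359, 1.539, 3.057]
force: [1.9, 0.4, -7.9]
grip_width: 0.0234
```

>>> move_arm(increments=[{"dx": -0.9, "dy": -2.9, "dz": 0, "spin": 0}, {"dx": -0.9, "dy": -2.9, "dz": 0, "spin": 0}, {"dx": -0.9, "dy": -2.9, "dz": 0, "spin": 0}, {"dx": 0, "dy": 0, "dz": 0, "spin": 0}])

```text
time_s: 9.12
position: [0.4754, 0.225, 0.2216]
tool_rot: [-1.354, 1.538, 3.062]
force: [-0.3, 0.8, -2.9]
grip_width: 0.0232
```

>>> move_arm(increments=[{"dx": -1.5, "dy": -5, "dz": 0, "spin": 0}, {"dx": -2, "dy": -7, "dz": 0, "spin": 0}, {"dx": -3, "dy": -10, "dz": 1, "spin": 0}, {"dx": -3, "dy": -10, "dz": 1, "spin": 0}, {"dx": -3, "dy": -10, "dz": 1, "spin": 0}, {"dx": -3, "dy": -10, "dz": 1, "spin": 0}, {"dx": -2, "dy": -6, "dz": 0, "spin": 0}, {"dx": 0, "dy": 0, "dz": 0, "spin": 0}])

```text
time_s: 9.78
position: [0.4562, 0.1592, 0.2306]
tool_rot: [-1.376, 1.545, 3.038]
force: [-0.7, 0.2, -3.8]
grip_width: 0.0233
```

Run:
```python
from h import *
s,im,d=grab('wrist','w8'); print(pose(s),ST(s['position']),s['force'],s['torque'],s['grip_width'],s['joint_positions'])
```

```text
(array([0.4562, 0.1592, 0.2306]), 'yaw', np.float64(-17.09), 'down', array([-0.0258,  0.0027, -0.9997])) [-0.13113001  0.00067468  0.23055522] [-0.73233173  0.15904237 -3.79300327] [-0.11546083 -0.03707527  0.00818677] 0.023348104538287884 [ 0.25878152 -0.20203636  1.51463385  0.00956941  1.85325029  0.55951079]
```

View pics/w8.png

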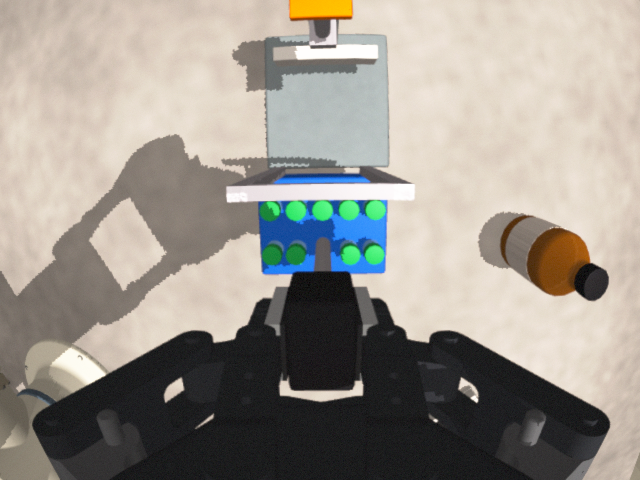

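>>> move_arm(increments=[{"dx": -1, "dy": -10, "dz": 0, "spin": 1}, {"dx": -2, "dy": -18, "dz": 0, "spin": 2}, {"dx": -2, "dy": -20, "dz": 0, "spin": 2}, {"dx": -2, "dy": -20, "dz": 0, "spin": 2}, {"dx": -2, "dy": -20, "dz": 0, "spin": 2}, {"dx": -2, "dy": -20, "dz": 0, "spin": 2}, {"dx": -2, "dy": -20, "dz": 0, "spin": 2}, {"dx": -2, "dy": -20, "dz": 0, "spin": 2}])

```text
time_s: 10.5
position: [0.4408, 0.0113, 0.2296]
tool_rot: [-1.582, 1.545, 3.115]
force: [0.0, 1.0, -5.0]
grip_width: 0.0235
```

>>> move_arm(increments=[{"dx": -2, "dy": -20, "dz": 0, "spin": 2}, {"dx": -2, "dy": -20, "dz": 0, "spin": 2}, {"dx": -2, "dy": -20, "dz": 0, "spin": 2}, {"dx": -2, "dy": -20, "dz": 0, "spin": 2}, {"dx": -2, "dy": -20, "dz": 0, "spin": 2}, {"dx": -2, "dy": -18, "dz": 0, "spin": 2}, {"dx": -2, "dy": -10, "dz": 0, "spin": 2}, {"dx": 0, "dy": 0, "dz": 0, "spin": 0}])

```text
time_s: 11.17
position: [0.4266, -0.124, 0.2289]
tool_rot: [-1.621, 1.547, -2.95]
force: [-0.2, 0.6, -3.7]
grip_width: 0.0236
```

Run:
```python
from h import *
s,im,d=grab('wrist','w9'); print(pose(s),s['force'],s['grip_width'])
```

```text
(array([ 0.4266, -0.124 ,  0.2289]), 'yaw', np.float64(13.89), 'down', array([-0.0236, -0.0046, -0.9997])) [-0.1824769   0.56770181 -3.68063283] 0.023634029751629315
```

View pics/w9.png

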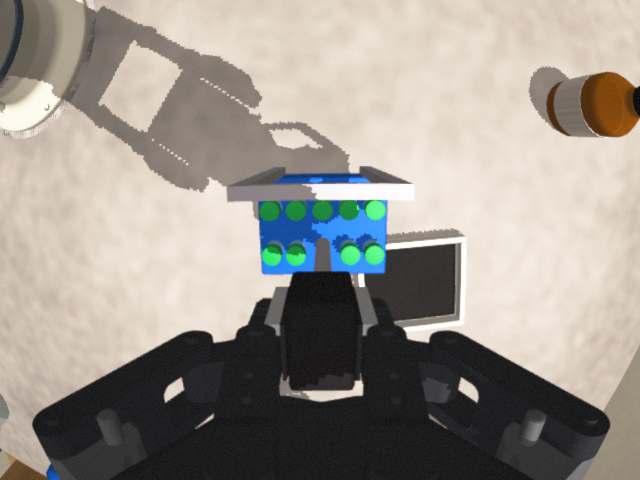

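>>> move_arm(increments=[{"dx": -1, "dy": -10, "dz": 0, "spin": 1}, {"dx": -1, "dy": -18, "dz": 0, "spin": 2}, {"dx": -1, "dy": -20, "dz": 0, "spin": 2}, {"dx": -1, "dy": -18, "dz": 0, "spin": 1}, {"dx": -1, "dy": -12, "dz": 0, "spin": 0}, {"dx": 0, "dy": -5, "dz": 0, "spin": 0}, {"dx": 0, "dy": 0, "dz": 0, "spin": 0}])

```text
time_s: 11.8
position: [0.4246, -0.2022, 0.2287]
tool_rot: [-1.869, 1.55, -3.088]
force: [0.5, -0.1, -3.5]
grip_width: 0.0233
```

Run:
```python
from h import *
s,im,d=grab('wrist','w10'); print(pose(s),s['force'],s['grip_width'])
cv2.imwrite('pics/c10.png',cv2.resize(im[150:390,220:500,::-1],None,fx=2.5,fy=2.5,interpolation=cv2.INTER_CUBIC))
```

```text
(array([ 0.4246, -0.2022,  0.2287]), 'yaw', np.float64(20.13), 'down', array([-0.0203, -0.0011, -0.9998])) [ 0.45598931 -0.08789176 -3.45877212] 0.02332685177729556
```

View pics/c10.png

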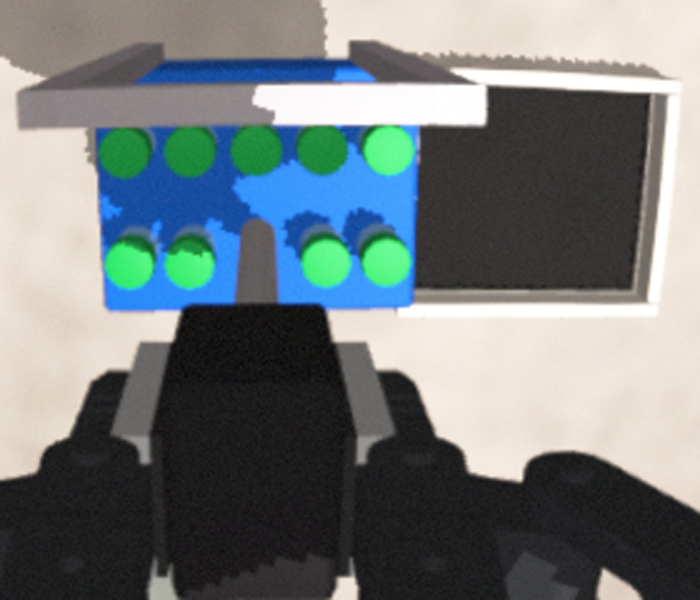

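```bash
cat > fit.py <<'E'
from h import *
from scipy.optimize import least_squares
np.set_printoptions(precision=4,suppress=True)
pos=np.array([0.4246,-0.2022,0.2287]); s=manip.read_state(); print(pose(s))
Mt=R.from_euler('xyz',s['tool_rot']).as_matrix(); pos=s['position']
c=manip.get_calibration('wrist'); T=c['T_tool_cam']
I=lambda x,y:np.array([220+(x+.5)/2.5-.5,150+(y+.5)/2.5-.5])
car=[((38,36,153),(22,85)),((38,-36,153),(484,85)),((32,36,153),(20,128)),((32,-36,153),(487,124)),((-38,45,40),(105,309)),((-38,-45,40),(413,307)),((3,12,149),(187,304)),((3,-12,149),(325,304))]
tray=[((50,-57,22),(682,85)),((-50,-57,22),(656,316)),((-50,57,22),(397,317))]
def proj(Ptool,rc,tc):
    Rc=T[:3,:3]@R.from_rotvec(rc).as_matrix()
    q=(Ptool-T[:3,3]-tc)@Rc; v=np.array([q[0],-q[1],-q[2]]); h=np.hypot(v[0],v[1]); r=c['fx']*np.arctan2(h,v[2])/h
    return np.array([c['cx']+r*v[0],c['cy']+r*v[1]])
# carrier->tool: carrier z = -tool x ; carrier y = -? sign: tool y dir at yaw 20 ; carrier x dir at yaw+90 
Rct=np.array([[0,0,-1],[0,0,0],[0,0,0]],float)
yaw=np.arctan2(Mt[1,1],Mt[0,1]); cx=np.array([-np.sin(yaw),np.cos(yaw),0]); 
Rcw=np.stack([cx,np.cross([0,0,1],cx),[0,0,1]],1)
Rct=np.round(Mt.T@Rcw)
def cart(p,P): # carrier point(m) to tool; p: gx,gz,yaw,pitch
    Rr=Rct@R.from_euler('zyx',[p[2],p[3],0]).as_matrix()
    return np.array([-.019+p[1],0,0])+Rct@[p[0],0,0]+Rr@(P-np.array([-.015,0,.166]))
def f(x):
    rc,tc,p,d=x[:3],x[3:6],x[6:10],x[10:13]; r=[]
    for P,u in car: r+=list((proj(cart(p,np.array(P)/1e3),rc,tc)-I(*u))/1.0)
    Rd=R.from_euler('z',d[2]).as_matrix()
    for P,u in tray:
        W=Rd@(np.array(P)/1e3)+np.array([d[0],d[1],0]); r+=list(proj(Mt.T@(W-pos),rc,tc)-I(*u))
    return np.r_[r,rc/.015,tc/.003,p/[.006,.003,.03,.02]]
x0=np.r_[np.zeros(10),.531,-.175,np.radians(110.5)]
o=least_squares(f,x0); x=o.x; print('rms',np.abs(o.fun[:22]).round(1)); print('rc',x[:3],'tc',x[3:6],'p',x[6:10],'dock',x[10:12],np.degrees(x[12]))
J=np.linalg.inv(o.jac.T@o.jac); print('sd',np.sqrt(np.diag(J)))
# carrier middle at underside in world
cb=pos+Mt@cart(x[6:10],np.array([0,0,0.])); print('carrier base',cb); Rr=Mt@Rct@R.from_euler('zyx',[x[8],x[9],0]).as_matrix(); print('carr yaw',np.degrees(np.arctan2(Rr[1,0],Rr[0,0])),'up',Rr[:,2])
print('delta',x[10:12]-cb[:2], 'dyaw',np.degrees(x[12])-np.degrees(np.arctan2(Rr[1,0],Rr[0,0])))
E
python3 fit.py
```

```text
(array([ 0.4246, -0.2016,  0.2287]), 'yaw', np.float64(20.17), 'down', array([-0.0203, -0.0007, -0.9998]))
rms [1.1 2.2 1.7 0.8 0.5 0.4 0.1 0.7 0.5 0.4 0.1 0.5 2.1 2.2 1.4 2.6 0.2 0.8
 0.2 0.8 0.3 0.1]
rc [-0.0076  0.0078  0.0005] tc [-0.0031  0.0003 -0.0005] p [-0.0018 -0.      0.0077  0.0015] dock [ 0.5319 -0.1762] 109.4843366211711
sd [0.0111 0.0053 0.0126 0.0019 0.0011 0.0027 0.0029 0.0018 0.0132 0.0114
 0.0022 0.0047 0.016 ]
carrier base [ 0.4171 -0.1897  0.0819]
carr yaw 110.60075252707956 up [0.0198 0.0022 0.9998]
delta [0.1149 0.0134] dyaw -1.1164159059084682
```

>>> move_arm(increments=[{"dx": 8, "dy": 1, "dz": 0, "spin": 0}, {"dx": 18, "dy": 2, "dz": 0, "spin": 0}, {"dx": 20, "dy": 2, "dz": 0, "spin": 0}, {"dx": 20, "dy": 2, "dz": 0, "spin": 0}, {"dx": 18, "dy": 2, "dz": 0, "spin": 0}, {"dx": 12, "dy": 2, "dz": 0, "spin": 0}, {"dx": 5, "dy": 1, "dz": 0, "spin": 0}, {"dx": 0, "dy": 0, "dz": 0, "spin": 0}])

```text
time_s: 12.52
position: [0.5351, -0.1787, 0.2287]
tool_rot: [-2.095, 1.554, 2.974]
force: [-0.2, 0.2, -3.5]
grip_width: 0.0231
```

>>> move_arm(increments=[{"dx": 2, "dy": -4, "dz": -5, "spin": 0}, {"dx": 2, "dy": -4, "dz": -8, "spin": 0}, {"dx": 0, "dy": 0, "dz": -8, "spin": 0}, {"dx": 0, "dy": 0, "dz": -5, "spin": 0}, {"dx": 0, "dy": 0, "dz": -2, "spin": 0}, {"dx": 0, "dy": 0, "dz": 0, "spin": 0}])

```text
time_s: 13.02
position: [0.5375, -0.1866, 0.1969]
tool_rot: [-2.106, 1.551, 2.964]
force: [-0.4, 0.2, -3.4]
grip_width: 0.023
```

Run:
```python
from h import *
s,im,d=grab('scene','s11'); print(pose(s),s['force'])
s,im2,d=grab('top','t11'); print(pose(s))
s,im3,d=grab('wrist','w11'); print(pose(s))
a=cv2.resize(im[150:290,220:360,::-1],(400,400),interpolation=cv2.INTER_CUBIC)
b=cv2.resize(im2[200:320,330:450,::-1],(400,400),interpolation=cv2.INTER_CUBIC)
cv2.imwrite('pics/c11.png',np.hstack([a,b]))
```

```text
(array([ 0.5375, -0.1866,  0.1969]), 'yaw', np.float64(20.46), 'down', array([-0.0192,  0.0035, -0.9998])) [-0.43688632  0.19587358 -3.36694257]
(array([ 0.5375, -0.1866,  0.1971]), 'yaw', np.float64(20.46), 'down', array([-0.0192,  0.0034, -0.9998]))
(array([ 0.5378, -0.1867,  0.1977]), 'yaw', np.float64(20.46), 'down', array([-0.0183,  0.003 , -0.9998]))
```

View pics/c11.png

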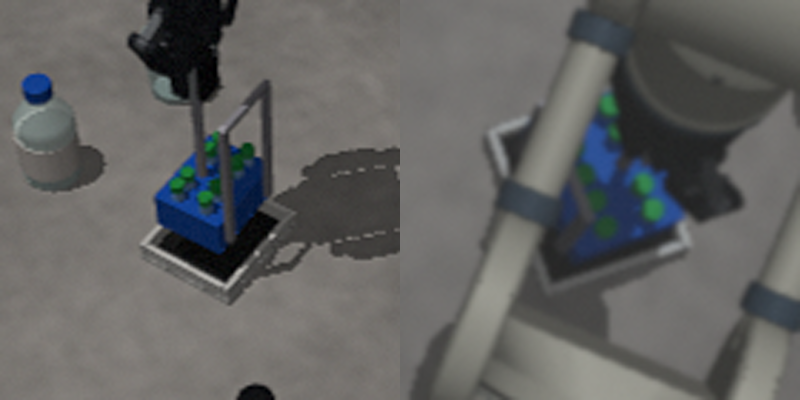

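View pics/w11.png

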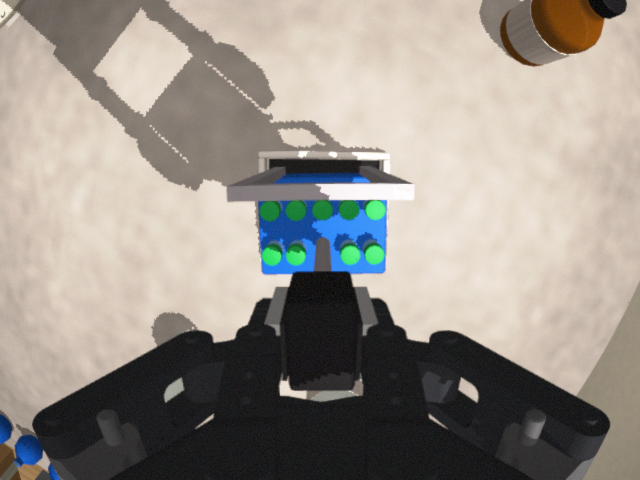

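```bash
python3 - <<'E'
from h import *
im=cv2.imread('pics/w11.png'); cv2.imwrite('pics/c12.png',cv2.resize(im[140:215,245:405],None,fx=5,fy=5,interpolation=cv2.INTER_CUBIC))
E
cat > pred.py <<'E'
import sys,io,contextlib
from h import *
c=manip.get_calibration('wrist'); T=c['T_tool_cam']
def proj(Ptool,rc,tc):
    Rc=T[:3,:3]@R.from_rotvec(rc).as_matrix()
    q=(Ptool-T[:3,3]-tc)@Rc; v=np.array([q[0],-q[1],-q[2]]); h=np.hypot(v[0],v[1]); r=c['fx']*np.arctan2(h,v[2])/h
    return np.array([c['cx']+r*v[0],c['cy']+r*v[1]])
s=manip.read_state(); M=R.from_euler('xyz',s['tool_rot']).as_matrix()
rc=np.array([-.0076,.0078,.0005]); tc=np.array([-.0031,.0003,-.0005])
for d in [(.5319,-.1762,109.5)]:
  Rd=R.from_euler('z',d[2],degrees=True).as_matrix()
  for P in [(50,57,22),(50,-57,22),(44,51,22),(44,-51,22)]:
    W=Rd@(np.array(P)/1e3)+[d[0],d[1],0]; u=proj(M.T@(W-s['position']),rc,tc); print(P,u,'crop',(u-[245,140]+.5)*5-.5)
E
python3 pred.py
```

```text
(50, 57, 22) [259.05279076 151.19869884] crop [72.26395382 57.99349418]
(50, -57, 22) [390.51858925 153.57747396] crop [729.59294624  69.88736982]
(44, 51, 22) [265.81378251 157.97653378] crop [106.06891257  91.88266892]
(44, -51, 22) [383.46792509 160.13511264] crop [694.33962545 102.67556319]
```

View pics/c12.png

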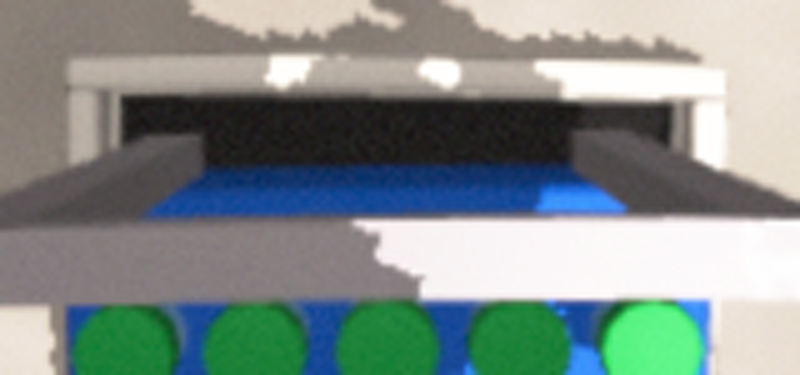

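>>> move_arm(increments=[{"dx": 0.5, "dy": -1, "dz": -2, "spin": -0.5}, {"dx": 0, "dy": -0.5, "dz": -4, "spin": 0}, {"dx": 0, "dy": 0, "dz": -4, "spin": 0}, {"dx": 0, "dy": 0, "dz": -4, "spin": 0}, {"dx": 0, "dy": 0, "dz": -4, "spin": 0}, {"dx": 0, "dy": 0, "dz": -2, "spin": 0}, {"dx": 0, "dy": 0, "dz": 0, "spin": 0}])

```text
time_s: 13.75
position: [0.539, -0.1885, 0.1778]
tool_rot: [-2.043, 1.556, 3.017]
force: [-0.1, -0.4, -3.1]
grip_width: 0.0234
```

```bash
python3 - <<'E'
from h import *
s,im,d=grab('wrist','w13'); print(pose(s),s['force'])
cv2.imwrite('pics/c13.png',cv2.resize(im[140:290,230:420,::-1],None,fx=4,fy=4,interpolation=cv2.INTER_CUBIC))
s,im,d=grab('scene','s13')
cv2.imwrite('pics/c14.png',cv2.resize(im[170:270,240:350,::-1],None,fx=6,fy=6,interpolation=cv2.INTER_CUBIC))
E
python3 pred.py
```

```text
(array([ 0.539 , -0.1885,  0.1778]), 'yaw', np.float64(19.91), 'down', array([-0.0147,  0.0018, -0.9999])) [-0.13340005 -0.41188534 -3.0825248 ]
(50, 57, 22) [252.80096346 149.12615829] crop [41.00481728 47.63079147]
(50, -57, 22) [392.89424229 150.15990037] crop [741.47121144  52.79950187]
(44, 51, 22) [260.05823876 156.24592962] crop [77.29119379 83.22964812]
(44, -51, 22) [385.45939715 157.20892161] crop [704.29698576  88.04460806]
```

View pics/c13.png

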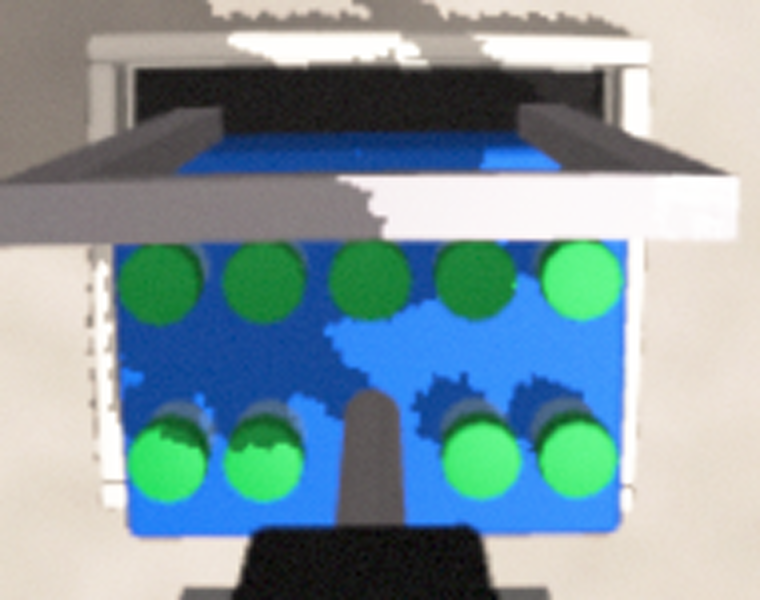

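View pics/c14.png

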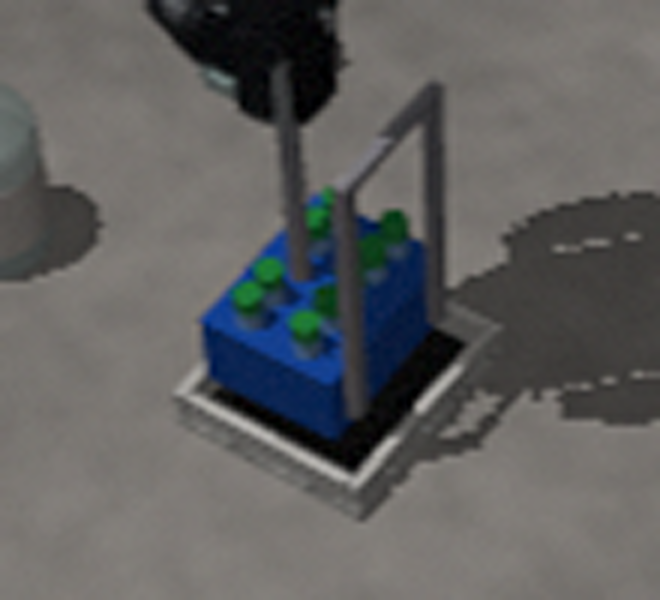

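```bash
cat > base.py <<'E'
from h import *
s=manip.read_state(); Mt=R.from_euler('xyz',s['tool_rot']).as_matrix(); pos=s['position']
yaw=np.arctan2(Mt[1,1],Mt[0,1]); cx=np.array([-np.sin(yaw),np.cos(yaw),0]); Rcw=np.stack([cx,np.cross([0,0,1],cx),[0,0,1]],1)
Rct=np.round(Mt.T@Rcw); p=[-.0018,0,.0077,.0015]
Rr=Rct@R.from_euler('zyx',[p[2],p[3],0]).as_matrix()
b=pos+Mt@(np.array([-.019+p[1],0,0])+Rct@[p[0],0,0]+Rr@(-np.array([-.015,0,.166])))
Rd=R.from_euler('z',109.8,degrees=True).as_matrix()
print('base',b.round(4),'in dock',(Rd.T@(b-[.5317,-.1765,0])).round(4),pose(s),s['force'])
E
python3 base.py
```

```text
base [ 0.5325 -0.1762  0.0314] in dock [-0.     -0.0009  0.0314] (array([ 0.5391, -0.1886,  0.1783]), 'yaw', np.float64(19.91), 'down', array([-0.0142,  0.0016, -0.9999])) [ 0.23320809  0.43284212 -3.60302363]
```

Centred within about 1 mm. Next comes the descent: about 25 mm to the floor, with the last part slow.

>>> move_arm(increments=[{"dx": 0, "dy": 0, "dz": -3, "spin": 0}, {"dx": 0, "dy": 0, "dz": -4, "spin": 0}, {"dx": 0, "dy": 0, "dz": -4, "spin": 0}, {"dx": 0, "dy": 0, "dz": -3, "spin": 0}, {"dx": 0, "dy": 0, "dz": -2, "spin": 0}, {"dx": 0, "dy": 0, "dz": 0, "spin": 0}])

```text
time_s: 14.35
position: [0.5394, -0.1886, 0.1612]
tool_rot: [-2.014, 1.557, 3.046]
force: [-0.1, 1.1, -3.1]
grip_width: 0.0234
```

```bash
python3 base.py
```

```text
base [ 0.5329 -0.1763  0.0143] in dock [-0.0002 -0.0012  0.0143] (array([ 0.5394, -0.1886,  0.1612]), 'yaw', np.float64(19.91), 'down', array([-0.0133,  0.0013, -0.9999])) [-0.11858415  1.13348962 -3.10563243]
```

>>> move_arm(increments=[{"dx": 0, "dy": 0, "dz": -2, "spin": 0}, {"dx": 0, "dy": 0, "dz": -2, "spin": 0}, {"dx": 0, "dy": 0, "dz": 0, "spin": 0}])

```text
time_s: 14.6
position: [0.5393, -0.1886, 0.1567]
tool_rot: [-2.015, 1.557, 3.045]
force: [0.3, 0.3, -4.1]
grip_width: 0.0233
```

>>> move_arm(increments=[{"dx": 0, "dy": 0, "dz": -1, "spin": 0}, {"dx": 0, "dy": 0, "dz": 0, "spin": 0}])

```text
time_s: 14.77
position: [0.5394, -0.1886, 0.156]
tool_rot: [-1.999, 1.558, 3.061]
force: [-0.4, 0.6, -3.5]
grip_width: 0.0232
```

>>> move_arm(increments=[{"dx": 0, "dy": 0, "dz": -1, "spin": 0}, {"dx": 0, "dy": 0, "dz": 0, "spin": 0}])

```text
time_s: 14.93
position: [0.5397, -0.1888, 0.156]
tool_rot: [-1.954, 1.559, 3.106]
force: [0.2, -0.1, -2.9]
grip_width: 0.0235
```

>>> move_arm(increments=[{"dx": 0, "dy": 0, "dz": -1, "spin": 0}, {"dx": 0, "dy": 0, "dz": 0, "spin": 0}])

```text
time_s: 15.1
position: [0.5399, -0.1889, 0.1558]
tool_rot: [-1.903, 1.561, -3.127]
force: [-0.5, -0.4, -3.4]
grip_width: 0.0234
```

>>> move_arm(increments=[{"dx": 0, "dy": 0, "dz": -1.5, "spin": 0}, {"dx": 0, "dy": 0, "dz": -1.5, "spin": 0}, {"dx": 0, "dy": 0, "dz": 0, "spin": 0}])

```text
time_s: 15.35
position: [0.5401, -0.189, 0.1559]
tool_rot: [-1.736, 1.563, -2.96]
force: [-0.5, -1.0, -3.4]
grip_width: 0.0231
```

```bash
python3 base.py
```

```text
base [ 0.5345 -0.1771  0.0089] in dock [-0.0015 -0.0024  0.0089] (array([ 0.5401, -0.189 ,  0.1559]), 'yaw', np.float64(19.91), 'down', array([-0.0077, -0.0014, -1.    ])) [-0.54447209 -1.03105462 -3.43753842]
```

```bash
python3 - <<'E'
from h import *
s,im,d=grab('wrist','w15'); print(pose(s),s['force'],s['torque'],s['tau'])
a=cv2.resize(im[130:290,230:420,::-1],None,fx=2.1,fy=2.1,interpolation=cv2.INTER_CUBIC)
s,im,d=grab('scene','s15')
b=cv2.resize(im[180:264,245:345,::-1],(400,336),interpolation=cv2.INTER_CUBIC)
cv2.imwrite('pics/c15.png',np.hstack([a[:336],b]))
E
python3 base.py
```

```text
(array([ 0.5401, -0.189 ,  0.1559]), 'yaw', np.float64(19.91), 'down', array([-0.0077, -0.0014, -1.    ])) [-0.54447209 -1.03105462 -3.43753842] [-0.00440516  0.00055475 -0.02638978] [-9.25670844e-02 -4.52054715e+01 -4.41907847e+01 -6.30273717e-02
  1.51296426e-01 -1.22880196e-03]
base [ 0.5346 -0.1771  0.0086] in dock [-0.0015 -0.0026  0.0086] (array([ 0.5403, -0.189 ,  0.1556]), 'yaw', np.float64(19.91), 'down', array([-0.0075, -0.0013, -1.    ])) [-0.07039766  0.55611439 -1.61222143]
```

View pics/c15.png

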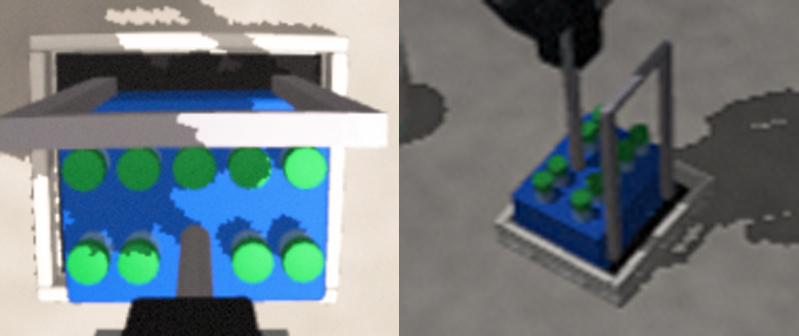

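>>> move_arm(increments=[{"dx": 0, "dy": 0, "dz": -2, "spin": 0}, {"dx": 0, "dy": 0, "dz": -2, "spin": 0}, {"dx": 0, "dy": 0, "dz": -2, "spin": 0}])

```text
time_s: 15.7
position: [0.5404, -0.1889, 0.1555]
tool_rot: [-1.258, 1.566, -2.481]
force: [-3.0, 1.0, 8.1]
grip_width: 0.0235
```

```bash
python3 base.py
```

```text
base [ 0.5353 -0.1772  0.0085] in dock [-0.0019 -0.0032  0.0085] (array([ 0.5404, -0.1889,  0.1555]), 'yaw', np.float64(19.92), 'down', array([-0.0038, -0.003 , -1.    ])) [-2.98186456  1.01369115  8.125436  ]
```

Force has gone positive (8 N), and the tool has levelled out with the carrier, so it sits firmly on the floor. I'll release.

>>> move_arm(claw=40, increments=[{"dx": 0, "dy": 0, "dz": 0, "spin": 0}, {"dx": 0, "dy": 0, "dz": 0, "spin": 0}, {"dx": 0, "dy": 0, "dz": 0, "spin": 0}, {"dx": 0, "dy": 0, "dz": 0, "spin": 0}, {"dx": 0, "dy": 0, "dz": 0, "spin": 0}, {"dx": 0, "dy": 0, "dz": 0, "spin": 0}])

```text
time_s: 16.2
position: [0.5413, -0.1892, 0.1564]
tool_rot: [-0.555, 1.567, -1.778]
force: [-0.2, 0.6, -0.0]
grip_width: 0.0398
```

>>> move_arm(claw=75, increments=[{"dx": 0, "dy": 0, "dz": 0, "spin": 0}, {"dx": 0, "dy": 0, "dz": 0, "spin": 0}, {"dx": 0, "dy": 0, "dz": 0, "spin": 0}, {"dx": 0, "dy": 0, "dz": 4, "spin": 0}, {"dx": 0, "dy": 0, "dz": 8, "spin": 0}, {"dx": 0, "dy": 0, "dz": 15, "spin": 0}, {"dx": 0, "dy": 0, "dz": 15, "spin": 0}, {"dx": 0, "dy": 0, "dz": 15, "spin": 0}])

```text
time_s: 16.87
position: [0.5393, -0.1885, 0.2117]
tool_rot: [-1.848, 1.562, -3.071]
force: [0.2, 0.2, 0.2]
grip_width: 0.0751
```

>>> move_arm(increments=[{"dx": 0, "dy": 0, "dz": 20, "spin": 0}, {"dx": 0, "dy": 0, "dz": 20, "spin": 0}, {"dx": 0, "dy": 20, "dz": 20, "spin": 0}, {"dx": -15, "dy": 30, "dz": 5, "spin": 0}, {"dx": -20, "dy": 30, "dz": 0, "spin": 0}, {"dx": -20, "dy": 30, "dz": 0, "spin": 0}, {"dx": -10, "dy": 15, "dz": 0, "spin": 0}, {"dx": 0, "dy": 0, "dz": 0, "spin": 0}])

```text
time_s: 17.53
position: [0.4723, -0.0609, 0.2913]
tool_rot: [0.506, 1.565, -0.721]
force: [0.1, -0.7, 1.1]
grip_width: 0.0753
```

Run:
```python
from h import *
s,im,d=grab('top','t16'); print(pose(s),s['force'],s['grip_width'])
b=cv2.resize(im[200:300,330:430,::-1],(390,390),interpolation=cv2.INTER_CUBIC)
s,im2,d=grab('scene','s16')
a=cv2.resize(im2[165:265,235:355,::-1],(408,340),interpolation=cv2.INTER_CUBIC); a=cv2.copyMakeBorder(a,0,50,0,0,cv2.BORDER_CONSTANT)
cv2.imwrite('pics/c16.png',np.hstack([b,a]))
```

```text
(array([ 0.4723, -0.0609,  0.2913]), 'yaw', np.float64(19.69), 'down', array([ 0.004 , -0.0035, -1.    ])) [ 0.06371636 -0.71038169  1.05066983] 0.07528796666207797
```

View pics/c16.png

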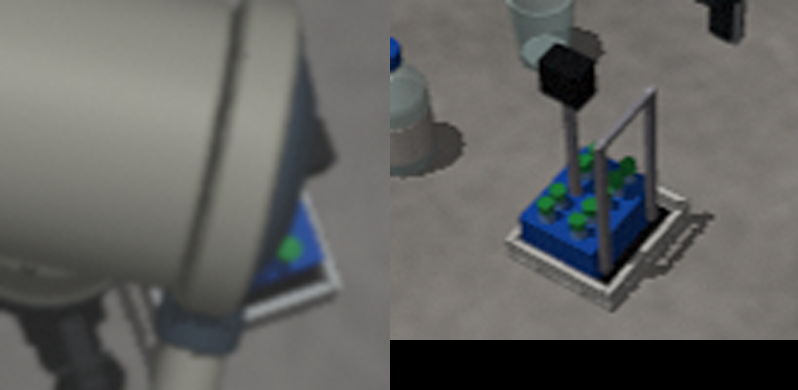

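View pics/t16.png

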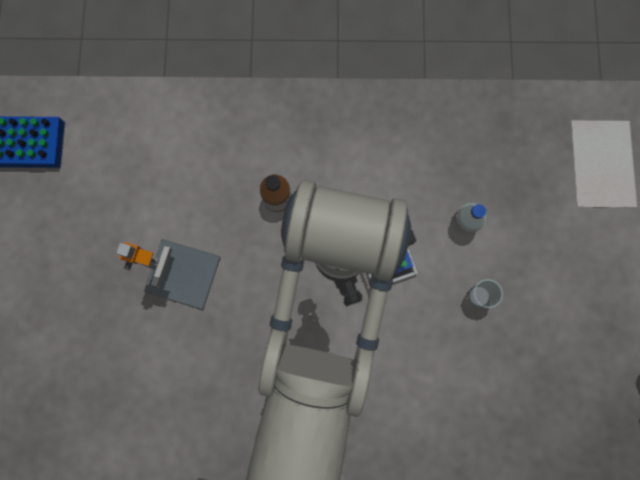

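Bottles and beaker are unmoved, with the same pixels as at the start. I'll move the arm aside for a clear top view of the carrier.

>>> move_arm(increments=[{"dx": -5, "dy": 25, "dz": 0, "spin": 0}, {"dx": -5, "dy": 35, "dz": 0, "spin": 0}, {"dx": -5, "dy": 35, "dz": 0, "spin": 0}, {"dx": -5, "dy": 35, "dz": 0, "spin": 0}, {"dx": -5, "dy": 30, "dz": 0, "spin": 0}, {"dx": 0, "dy": 15, "dz": 0, "spin": 0}, {"dx": 0, "dy": 5, "dz": 0, "spin": 0}, {"dx": 0, "dy": 0, "dz": 0, "spin": 0}])

```text
time_s: 18.3
position: [0.4525, 0.1161, 0.2887]
tool_rot: [-0.307, 1.562, -1.549]
force: [0.1, 0.2, -0.0]
grip_width: 0.075
```

Run:
```python
from h import *
s,im,d=grab('top','t17'); print(pose(s),s['force'],s['time_s'])
cv2.imwrite('pics/c17.png',cv2.resize(im[210:300,340:430,::-1],None,fx=6,fy=6,interpolation=cv2.INTER_CUBIC))
Rd=R.from_euler('z',109.8,degrees=True).as_matrix()
for P in [(38,45,46),(38,-45,46),(-38,-45,46),(-38,45,46)]:
    u=np.array(w2px('top',Rd@(np.array(P)/1e3)+[.5312,-.1751,0])); print(P,((u-[340,210]+.5)*6-.5).round())
```

```text
(array([0.4525, 0.1161, 0.2887]), 'yaw', np.float64(18.81), 'down', array([ 2.0e-04, -8.7e-03, -1.0e+00])) [ 0.08799398  0.16909534 -0.00702532] 18.3
(38, 45, 46) [230. 426.]
(38, -45, 46) [141. 185.]
(-38, -45, 46) [344. 115.]
(-38, 45, 46) [435. 355.]
```

View pics/c17.png

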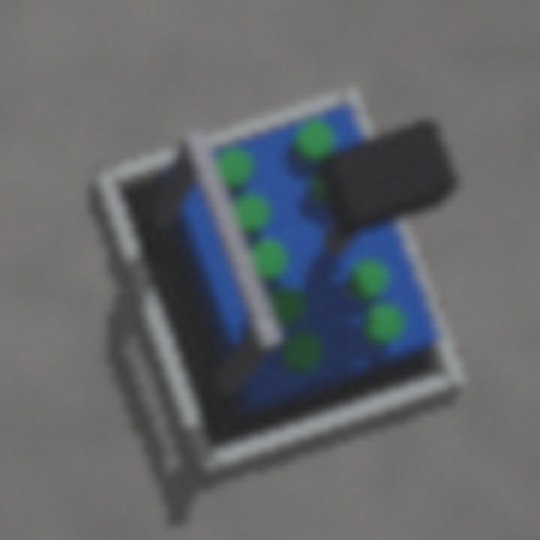

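Run:
```python
from h import *
d=np.load('pics/t17.npy'); im=cv2.imread('pics/t17.png').astype(int)
P=[];Q=[]
for v in range(210,300):
  for u in range(340,430):
    b,g,r=im[v,u]
    if d[v,u]>0:
      p=px2w('top',u,v,d[v,u])
      if b>100 and b>g+40 and b>r+60: P.append(p)
P=np.array(P); k=np.abs(P[:,2]-np.median(P[:,2]))<.008; P=P[k]
A=np.c_[P[:,:2]-P[:,:2].mean(0),np.ones(len(P))]; c,_,_,_=np.linalg.lstsq(A,P[:,2],rcond=None); print(len(P),c, (P[:,2]-A@c).std())
# reference: wall rim & bench from initial picture
d0=np.load('pics/top0.npy')
for n,(u,v) in dict(floor=(386,257),bench=(330,330),bench2=(430,330)).items(): print(n,px2w('top',u,v,np.median(d0[v-3:v+4,u-3:u+4])))
```

```text
Traceback (most recent call last):
  File "h.py", line 9, in px2w
    c=manip.get_calibration(name)
ValueError: time passes only in moves, steps and waits
```

Run:
```python
from h import *
c=manip.get_calibration('top'); Wi=np.linalg.inv(c['world_to_cam'])
def pw(u,v,d): return (Wi@np.array([(u-c['cx'])/c['fx']*d,-(v-c['cy'])/c['fy']*d,-d,1]))[:3]
d=np.load('pics/t17.npy'); im=cv2.imread('pics/t17.png').astype(int)
b,g,r=im[...,0],im[...,1],im[...,2]
m=(b>100)&(b>g+40)&(b>r+60)&(d>0); m[:210]=0;m[300:]=0;m[:,:340]=0;m[:,430:]=0
m=cv2.erode(m.astype(np.uint8),np.ones((3,3)))
P=np.array([pw(u,v,d[v,u]) for v,u in zip(*np.nonzero(m))])
k=np.abs(P[:,2]-np.median(P[:,2]))<.008; P=P[k]
A=np.c_[P[:,:2]-P[:,:2].mean(0),np.ones(len(P))]; q,_,_,_=np.linalg.lstsq(A,P[:,2],rcond=None); print(len(P),q,(P[:,2]-A@q).std())
d0=np.load('pics/top0.npy')
for n,(u,v) in dict(floor=(386,257),bench=(330,330),bench2=(430,330)).items(): print(n,pw(u,v,np.median(d0[v-3:v+4,u-3:u+4])))
```

```text
153 [ 0.00579237 -0.01116298  0.0450761 ] 0.0023329042019050563
floor [ 0.53171602 -0.17644153  0.00564097]
bench [ 0.37423433 -0.05685303 -0.00183963]
bench2 [ 0.37736379 -0.2692741  -0.00159943]
```

```bash
python3 -c "
from station import manip
print(manip.job_done())"
```

```text
the job is handed in; nothing more can be done
None
```

I took the carrier off the hook, set it down in the docking tray and let go. The job was handed in after about 18.3 s, with no verdict reported.

- **Unhooking:** The bar met the keeper after about 31 mm of lift. I pushed the keeper up about 8 mm more, with the wrist force at about 8 N including the carrier's weight. I then drew the carrier out level, and the force fell back to the carrier's weight.
- **Placing:** I turned it about 37° and centred it over the tray from the wrist camera. I lowered it until the force at the wrist turned to about 8 N upward, then opened the fingers, raised the gripper and moved the arm away.

**Last checks:**
- **Height and level:** The block top is at 45 mm, against 46 mm expected, and level within about 0.013 rad. So it stands on the tray floor.
- **Centring:** The two estimates differ. Just before release the wrist-camera fit and arm pose gave 2 to 3 mm off centre. The last top view gave about 5 mm in x and 3 mm in y. Both are inside the 9 mm limit and the 6 mm the walls allow, so I left it as it stood.
- **Bystanders:** The bottles and beaker look unmoved in the top view, and the gripper is clear and reads no force.

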